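Sort the ballasted lamp bases from the hollow ones

ROBOT

A 6-joint arm with a two-finger parallel gripper is mounted at the origin on the work surface. World frame = base frame: x ahead of the robot, y to its left, z up, the work surface at z = 0. Lengths are in m, angles in rad, forces in N, time in s.
With the tool pointing down it reaches from about 0.25 to 0.725 m from the base axis. Payload 4 kg.
Tool frame: the origin (TCP) lies on the front face of the gripper's body, between the roots of the fingers; the fingertips stand 73 mm ahead of it and the grasp point (between the pads) lies bot.tcp_to_grasp ahead of it (bot.tcp_to_grasp is the distance from the TCP to the grasp point, in m); z points along the fingers, y is the line along which they close (so a half turn about z gives the same grasp; the last joint's range is limited). The gripper opens to 85 mm and grips with 20 to 120 N. Pads are 22 mm wide; open, the fingers measure 114 mm over their backs; the gripper's body (76 mm by 85 mm) begins 54 mm behind the grasp point. The pads swing forward as they close: fully open they stand 13 mm farther back than shut.
Start: joints at [1.156, 0.241, 0.005, 1.335, 0, 1.571], TCP at [0.202, 0.458, 0.304] pointing down, gripper open.
Joint ranges: [-2.72, 2.72], [-1.05, 1.87], [-1.09, 1.28], [-1.99, 2.15], [-1.42, 1.44], [-3.14, 3.14]. Speed limits (rad/s): [2.79, 2.79, 3.14, 3.14, 3.14, 3.14].

INTERFACE

Orientations are given as a unit quaternion [x, y, z, w].
In Python, from workcell import bot gives the robot as it stands.
- The arm moves only by the shell command python3 -m jog 'ROWS' [OPENING]. ROWS is JSON, one flat list of numbers, 6 for each row, row after row: the shift along the world's x, y, z scaled (see below), then the turn, a rotation vector about the world's x, y, z scaled (see below). In form: [tx, ty, tz, wx, wy, wz, tx, ty, tz, wx, wy, wz, ...]. A call has 1 to 10 rows; each row is the pose to reach, as a shift and turn from the pose commanded when the call began; what a row does not reach only later rows make up. The controller multiplies each number of a shift by 800 mm and each number of a turn by 2 rad. A row lasts 1/12 s, in which the tool goes at most 41.7 mm and 7.16 degrees, less where a joint would pass 70% of its speed; a pose out of reach is approached as far as the arm can. A call with a number of a shift or a turn outside -1 to 1 is refused whole. A call with a gripper value outside its range is refused whole. OPENING is the opening, from -1 (shut) to 1 (fully open), set as the call begins (- or left out, the last holds). The fingers move at their own pace and stop on an object; the grip force is fixed at half the most. Time passes only in rows, so rows that repeat a pose let the fingers close. It gives the time, the measured TCP pose, the force, the opening and the grip force at its end, in the units of the state.
- bot.get_obs(): the state, without advancing time (a new reading comes with each control period).
- bot.camera(name): name is "scene" or "top" or "wrist"; returns (picture, depth): 384x512x3 uint8, red, green, blue; 384x512 float32, m along the optical axis (not along the pixel's ray), 0 where there is no reading.
- bot.calibration(name): a dict with "intrinsics" (3x3 intrinsics, pixels), "pose" (4x4, takes a point from camera to world coordinates). Camera axes: x right, y up, looking along -z (the intrinsics and any distortion apply to the point x, -y, -z); pixel columns grow to the right and rows downward; lengths in m; the calibration is good to about 2 mm. A picture is of the moment at which its call begins: read the wrist's pose just before it. calibration takes no time and is no camera call; for the wrist camera it gives the pose at the moment of the call.
- bot.job_done(): hands the job in; it is judged then, once.
Trained networks look in the newest picture that a camera, given by its name, has taken for a name from the list of things; names that differ only in an ending like _2 or _b are one class to them, and where a whole thing is asked for, a point or a joint stands for the part that bears it (a point fixed in the world has none). Each returns a list of dicts, best first, with "confidence" (0 to 1); they miss things now and then, are a little off and sometimes report something else, mostly with a low value. They report only what shows in the picture. A call takes as long as a camera call. They do not tell look-alikes from the thing itself.
- bot.find_in(label, camera): "at" ([x, y, z] in m, in the coordinates of the camera as it stood for that picture, good to about 4 mm: the middle of the surface that is visible of it).
- bot.tip_of(label, camera): "at" ([x, y, z] in m, in the coordinates of the camera as it stood for that picture, good to about 4 mm: a listed point, or the origin of a listed thing).
The state is a dict: "clock": time; "joint_pos": joint angles; "joint_vel": joint speeds; "tau": joint torques, N m; "eef_pos": TCP position; "tool_rot": TCP orientation; "ft_force": force on the tool from outside, world axes, zero at the start; "ft_torque": the same for the moment, N m; "grip_width": finger opening in m; "grasp_force": force on a finger pad.
Only numpy, scipy, OpenCV 4.12 (cv2) and the standard library are available. Lean on these libraries where they do the work, as an engineer would, in place of code of your own. Each camera call takes 0.05 s, during which the arm holds its last target. There are 200 camera calls.

TASK

Four patinated lamp bases on the bench look alike, but some have an iron ballast inside and some are still hollow: feel the weight of each one, then stand the ballasted (heavy) ones in the green tray and the hollow (light) ones in the orange tray. Set them down gently and upright without dropping or knocking any over, and leave the brush, scraper, tin, dome lid and cork block where they lie.

Things in the scene. Friction and masses are not known exactly. Their poses are not given: they have to be found in the camera images.
- lamp1_mid (a point): one of four like lamp bases: green barrel (foot 68, belly 74 mm across) up to 64 mm, then a copper neck 32 mm in diameter from 80 to 126 mm above its base, brass tip at 134 mm. Stands upright on the mat. Point on its axis 67 mm above its base, z up; neck middle 36 mm higher. Weighs 0.20 to 0.28 kg hollow, 0.56 to 0.81 kg with ballast hidden inside; which have it varies and neither looks nor number tell
- lamp2_mid (a point): one of four like lamp bases: green barrel (foot 68, belly 74 mm across) up to 64 mm, then a copper neck 32 mm in diameter from 80 to 126 mm above its base, brass tip at 134 mm. Stands upright on the mat. Point on its axis 67 mm above its base, z up; neck middle 36 mm higher. Weighs 0.20 to 0.28 kg hollow, 0.56 to 0.81 kg with ballast hidden inside; which have it varies and neither looks nor number tell
- lamp3_mid (a point): one of four like lamp bases: green barrel (foot 68, belly 74 mm across) up to 64 mm, then a copper neck 32 mm in diameter from 80 to 126 mm above its base, brass tip at 134 mm. Stands upright on the mat. Point on its axis 67 mm above its base, z up; neck middle 36 mm higher. Weighs 0.20 to 0.28 kg hollow, 0.56 to 0.81 kg with ballast hidden inside; which have it varies and neither looks nor number tell
- lamp4_mid (a point): one of four like lamp bases: green barrel (foot 68, belly 74 mm across) up to 64 mm, then a copper neck 32 mm in diameter from 80 to 126 mm above its base, brass tip at 134 mm. Stands upright on the mat. Point on its axis 67 mm above its base, z up; neck middle 36 mm higher. Weighs 0.20 to 0.28 kg hollow, 0.56 to 0.81 kg with ballast hidden inside; which have it varies and neither looks nor number tell
- green_tray: fixed open tray of green plastic on the bench, 230 mm long (its x), 130 mm wide (its y), 32 mm high, walls and floor 5 mm thick; origin at the centre of its underside, z up. Room for two lamp bases side by side along its length, 50 mm either side of the centre. For lamp bases with ballast.
- orange_tray: fixed open tray of orange plastic on the bench, 230 mm long (its x), 130 mm wide (its y), 32 mm high, walls and floor 5 mm thick; origin at the centre of its underside, z up. Room for two lamp bases side by side along its length, 50 mm either side of the centre. For hollow lamp bases without ballast.
- brush: bystander: patina brush 150 mm long lying between the lamp bases, roughly across the robot's view, under 30 mm high; origin near its middle, underside
- tin: bystander: open steel tin of green patina, 84 mm across and 95 mm high, behind the lamp bases; origin at the centre of its underside
- dome_lid: bystander: brown bronze dome lid 110 mm across, 45 mm high, at the near left; origin at the centre of its underside
- scraper: bystander: scraper 190 mm long lying flat at the near right; origin near its middle
- block: bystander: cork block 100 x 60 x 35 mm behind the lamp bases; origin at the centre of its underside
- mat: fixed grey rubber mat, 260 (its x) x 220 mm, 3 mm thick, on which the lamp bases and the brush start; origin at the centre of its underside
Not all that is in view belongs to the job. What is shaped like the part that bears lamp4_mid but blue or purple is not meant.

How it is judged:
By the outcome, as a careful person would: the job done as asked, in the order asked, and still so for the second after the job is handed in, with the robot touching nothing.
It also fails if it takes over 72 s, if anything falls off the work surface, if the arm or the gripper's body presses on something with over 40 N, if the wrist force passes 120 N, or if a joint passes its speed limit or range.

## Working session

There is one attempt and no reset: what is moved stays moved. The work goes in short steps, Python scripts to look and compute and a shell command to move; the robot and the scene stay as the last step left them, time stands still between calls to the robot, and variables do not carry over. Pictures are saved under pics/ and viewed, at most 10 in all, crops included, and the job is handed in when it is done.

```bash
mkdir -p pics; ls
cat > h.py <<'E'
from workcell import bot
import numpy as np, cv2
def world(c,p):
    T=np.array(bot.calibration(c)["pose"]); return (T@np.r_[p,1])[:3]
def proj(c,w):
    C=bot.calibration(c);T=np.linalg.inv(np.array(C["pose"]));p=(T@np.r_[w,1])[:3];K=np.array(C["intrinsics"])
    q=K@np.array([p[0],-p[1],-p[2]]);return q[:2]/q[2]
E
cat > a.py <<'E'
from h import *
o=bot.get_obs(); print(o["clock"],o["eef_pos"],o["tool_rot"],o["ft_force"],o["grip_width"],bot.tcp_to_grasp)
ims=[]
for c in ("scene","top"):
    im,d=bot.camera(c); np.save(f"{c}_d.npy",d); cv2.imwrite(f"pics/{c}0.png",im[:,:,::-1])
    for l in ("lamp1_mid","green_tray","orange_tray","brush","tin","dome_lid","block","scraper","mat"):
        for r in bot.tip_of(l,c)[:7]:
            w=world(c,r["at"]); print(c,l,round(r["confidence"],2),w.round(3),proj(c,w).round())
E
python3 a.py
```

```text
pics
0.0 [0.20131401 0.45716062 0.30302101] [ 2.05919606e-01  9.78568369e-01 -1.01052334e-03 -2.06581340e-04] [0.08423859 0.48738082 0.71050239] 0.08540547245723845 0.0539
scene lamp1_mid 0.63 [ 0.646 -0.079  0.072] [216. 260.]
scene green_tray 0.8 [0.548 0.257 0.003] [328. 236.]
scene green_tray 0.33 [0.771 0.094 0.   ] [284. 309.]
scene orange_tray 0.78 [ 0.532 -0.276  0.003] [151. 246.]
scene brush 0.82 [ 0.574 -0.016 -0.   ] [239. 251.]
scene tin 0.67 [ 0.772  0.093 -0.002] [284. 309.]
scene dome_lid 0.88 [ 0.336  0.218 -0.005] [305. 187.]
scene block 0.67 [ 0.776 -0.086  0.001] [217. 316.]
scene scraper 0.61 [ 0.331 -0.19   0.001] [181. 193.]
scene mat 0.63 [ 0.571 -0.017 -0.003] [238. 251.]
scene mat 0.59 [ 0.649 -0.078  0.07 ] [217. 261.]
top lamp1_mid 0.6 [ 0.651 -0.077  0.07 ] [301. 128.]
top green_tray 0.89 [ 0.549  0.255 -0.   ] [179. 172.]
top orange_tray 0.87 [ 0.533 -0.271 -0.003] [367. 174.]
top brush 0.76 [ 0.578 -0.018  0.003] [277. 159.]
top tin 0.79 [ 0.772  0.092 -0.002] [237.  93.]
top dome_lid 0.88 [ 0.332  0.215 -0.005] [195. 250.]
top block 0.92 [ 0.778 -0.082 -0.002] [298.  90.]
top scraper 0.9 [ 0.332 -0.193 -0.004] [342. 246.]
top mat 0.66 [ 0.57  -0.013 -0.004] [276. 163.]
```

```bash
cat > b.py <<'E'
from h import *
im,d=bot.camera("top")
for i in (1,2,3,4):
  for f in (bot.tip_of,bot.find_in):
    for r in f(f"lamp{i}_mid","top"):
        w=world("top",r["at"]); print(i,f.__name__,round(r["confidence"],2),w.round(3),proj("top",w).round())
a=im[:,:,::-1]; cv2.imwrite("pics/top1.png",cv2.resize(a[60:290,130:420],(780,618))[:600])
E
python3 b.py
```

```text
1 call 0.62 [ 0.651 -0.077  0.07 ] [301. 128.]
1 call 0.72 [ 0.637 -0.07   0.074] [298. 132.]
2 call 0.89 [0.652 0.048 0.07 ] [253. 128.]
2 call 0.9 [0.644 0.05  0.074] [253. 131.]
3 call 0.96 [ 0.491 -0.08   0.068] [303. 187.]
3 call 0.84 [ 0.487 -0.073  0.073] [301. 189.]
4 call 0.96 [0.203 0.361 0.07 ] [134. 303.]
4 call 0.93 [0.365 0.056 0.068] [253. 237.]
4 call 0.82 [0.438 0.419 0.067] [112. 211.]
4 call 0.68 [0.485 0.041 0.07 ] [257. 190.]
4 call 0.58 [0.551 0.416 0.064] [114. 168.]
4 call 0.98 [0.44  0.404 0.072] [117. 210.]
4 call 0.87 [0.48  0.044 0.076] [257. 192.]
4 call 0.79 [0.368 0.056 0.075] [253. 235.]
4 call 0.6 [0.543 0.404 0.071] [118. 171.]
4 call 0.6 [0.213 0.354 0.077] [136. 300.]
```

View pics/scene0.png

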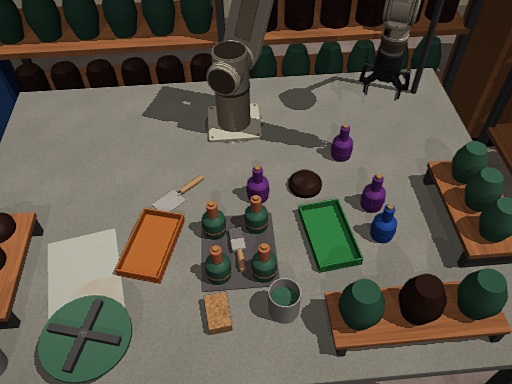

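View pics/top1.png

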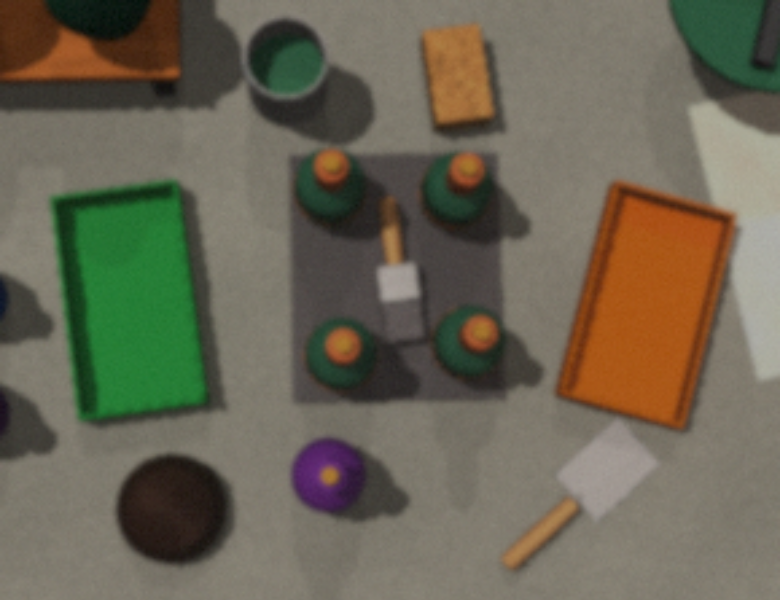

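Candidates in the top picture are four green bottles with copper necks at (301,128), (253,128), (303,187) and (257,190). The lookalikes are purple at (253,237), (112,211) and (134,303), and blue at (114,168). I take the four green ones on the mat, and next refine their positions, fit the trays from depth, and check the choice in a crop.

```bash
cat > c.py <<'E'
from h import *
from scipy.optimize import least_squares
def cloud(c):
    im,d=bot.camera(c);C=bot.calibration(c);K=np.array(C["intrinsics"]);v,u=np.indices(d.shape)
    P=np.stack([(u-K[0,2])/K[0,0]*d,-(v-K[1,2])/K[1,1]*d,-d],-1)
    T=np.array(C["pose"]);return im,P@T[:3,:3].T+T[:3,3],d>0
if __name__=="__main__":
    L=[(.65,-.077),(.651,.047),(.491,-.078),(.485,.042)]
    for c in("top","scene"):
        im,W,ok=cloud(c); print(c,"cam",np.array(bot.calibration(c)["pose"])[:3,3].round(2))
        for l in L:
            m=ok&(np.hypot(W[...,0]-l[0],W[...,1]-l[1])<.03)
            q=W[m&(W[...,2]>.088)&(W[...,2]<.125)]; t=W[m&(W[...,2]>.12)]
            f=least_squares(lambda p:np.hypot(q[:,0]-p[0],q[:,1]-p[1])-.016,l,loss="soft_l1",f_scale=.003) if len(q)>5 else None
            b=W[ok&(np.hypot(W[...,0]-l[0],W[...,1]-l[1])<.05)&(W[...,2]>.02)&(W[...,2]<.06)]
            g=least_squares(lambda p:np.hypot(b[:,0]-p[0],b[:,1]-p[1])-.036,l,loss="soft_l1",f_scale=.003)
            print(l,len(q),f and f.x.round(4),"tip",t.mean(0).round(4),"zmax",t[:,2].max().round(3),"barrel",len(b),g.x.round(4))
        h=cv2.cvtColor(im,cv2.COLOR_RGB2HSV)
        for n,lo,hi,xy in(("green",(50,120,50),(75,255,255),(.549,.256)),("orange",(5,170,80),(18,255,255),(.533,-.274))):
            m=(cv2.inRange(h,lo,hi)>0)&ok&(np.hypot(W[...,0]-xy[0],W[...,1]-xy[1])<.15)&(W[...,2]<.045)
            print(n,m.sum(),cv2.minAreaRect(W[m][:,:2].astype(np.float32)*1000))
        if c=="scene":cv2.imwrite("pics/crop.png",cv2.resize(im[160:300,190:320,::-1],None,fx=4,fy=4,interpolation=cv2.INTER_CUBIC))
E
python3 c.py
```

```text
top cam [0.37 0.07 1.2 ]
(0.65, -0.077) 49 [ 0.6509 -0.0765] tip [ 0.6487 -0.075   0.1295] zmax 0.14 barrel 113 [ 0.6511 -0.0762]
(0.651, 0.047) 52 [0.6563 0.0517] tip [0.6543 0.0518 0.1297] zmax 0.138 barrel 106 [0.6563 0.0518]
(0.491, -0.078) 39 [ 0.4958 -0.0842] tip [ 0.4948 -0.083   0.1297] zmax 0.142 barrel 94 [ 0.4961 -0.0834]
(0.485, 0.042) 24 [0.4867 0.0441] tip [0.4851 0.0447 0.1299] zmax 0.141 barrel 77 [0.4865 0.0443]
green 3873 ((546.41650390625, 256.0841064453125), (227.13404846191406, 127.61756134033203), 7.122490406036377)
orange 3883 ((530.9766845703125, -275.25250244140625), (141.6260528564453, 227.79310607910156), 72.82215881347656)
scene cam [ 1.34 -0.01  1.15]
(0.65, -0.077) 92 [ 0.6482 -0.0776] tip [ 0.6531 -0.077   0.1303] zmax 0.141 barrel 202 [ 0.6484 -0.0781]
(0.651, 0.047) 93 [0.6536 0.0502] tip [0.6583 0.0499 0.1303] zmax 0.141 barrel 206 [0.6536 0.0501]
(0.491, -0.078) 90 [ 0.4936 -0.0856] tip [ 0.4997 -0.0851  0.1303] zmax 0.14 barrel 210 [ 0.4938 -0.0851]
(0.485, 0.042) 85 [0.4834 0.0424] tip [0.4893 0.0419 0.1301] zmax 0.14 barrel 202 [0.4836 0.0426]
green 2716 ((546.3140258789062, 255.56182861328125), (235.53175354003906, 130.4629364013672), 7.087192058563232)
orange 3081 ((533.708251953125, -272.0406799316406), (132.21873474121094, 233.70263671875), 72.91124725341797)
```

View pics/crop.png

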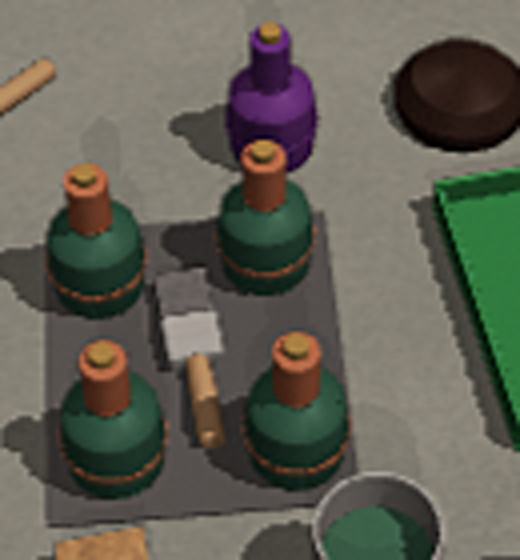

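The crop shows four upright green bases with copper necks on the mat. The purple one at crop (270,100) stands behind them, off the mat. I approach D at (0.485, 0.043) first and turn the fingers so they close along y.

```bash
python3 -m jog '[0.25,-0.36,0,0,0,0.208,0.25,-0.36,0,0,0,0.208,0.25,-0.36,0,0,0,0.208,0.25,-0.36,0,0,0,0.208,0.25,-0.36,0,0,0,0.208,0.25,-0.36,0,0,0,0.208,0.25,-0.36,0,0,0,0.208,0.25,-0.36,0,0,0,0.208,0.25,-0.36,0,0,0,0.208,0.25,-0.36,0,0,0,0.208]' 1; python3 -c "
from workcell import bot;o=bot.get_obs();print(o['clock'],o['eef_pos'],o['tool_rot'],o['joint_pos'],o['ft_force'])"
```

```text
clock: 2.38
eef_pos: [0.404, 0.1657, 0.3041]
tool_rot: [0.003, 1.0, -0.001, 0.001]
ft_force: [-0.4, 0.2, 1.1]
grip_width: 0.0856
grasp_force: 0.0
2.3833 [0.40400363 0.16569219 0.30406029] [ 3.13248261e-03  9.99994405e-01 -7.15985659e-04  9.30264768e-04] [ 0.39028118  0.11447091 -0.14953243  1.30562352 -0.0020358   0.39654497] [-0.41385904  0.16334653  1.09442728]
```

```bash
python3 -m jog '[0.104,-0.158,0,0,0,0,0.104,-0.158,0,0,0,0,0.104,-0.158,0,0,0,0,0.104,-0.158,0,0,0,0,0.104,-0.158,0,0,0,0,0.104,-0.158,0,0,0,0,0.104,-0.158,0,0,0,0]'
cat > w.py <<'E'
import sys
from h import *
from c import cloud
from scipy.optimize import least_squares
o=bot.get_obs(); im,W,ok=cloud("wrist"); e=o["eef_pos"]; print(o["clock"],"tcp",e.round(4))
cv2.imwrite("pics/w.png",im[:,:,::-1])
for l in [(.65,-.077),(.655,.051),(.495,-.0845),(.485,.0433)]:
    q=W[ok&(np.hypot(W[...,0]-l[0],W[...,1]-l[1])<.03)&(W[...,2]>.088)&(W[...,2]<.125)]
    if len(q)<30: continue
    f=least_squares(lambda p:np.hypot(q[:,0]-p[0],q[:,1]-p[1])-.016,l,loss="soft_l1",f_scale=.003)
    print(l,len(q),f.x.round(4),"off tcp",(f.x-e[:2]).round(4))
E
python3 w.py
```

```text
clock: 2.97
eef_pos: [0.4842, 0.0438, 0.3037]
tool_rot: [-0.001, 1.0, 0.0, -0.001]
ft_force: [-1.0, -0.7, 0.1]
grip_width: 0.0856
grasp_force: 0.0
2.9667 tcp [0.4842 0.0438 0.3037]
(0.65, -0.077) 132 [ 0.6502 -0.0772] off tcp [ 0.166  -0.1209]
(0.655, 0.051) 523 [0.6555 0.0511] off tcp [0.1712 0.0074]
(0.495, -0.0845) 501 [ 0.4953 -0.0851] off tcp [ 0.011  -0.1289]
(0.485, 0.0433) 230 [0.4854 0.0431] off tcp [ 0.0011 -0.0007]
```

```bash
python3 -m jog '[0,0,-0.05,0,0,0,0,0,-0.1,0,0,0,0,0,-0.14,0,0,0,0,0,-0.165,0,0,0,0,0,-0.18,0,0,0,0,0,-0.18,0,0,0]'; python3 -m jog '[0,0,0,0,0,0,0,0,0,0,0,0,0,0,0,0,0,0,0,0,0,0,0,0,0,0,0,0,0,0,0,0,0,0,0,0]' -1
```

```text
clock: 3.52
eef_pos: [0.4819, 0.0445, 0.1571]
tool_rot: [-0.002, 1.0, -0.0, -0.003]
ft_force: [-0.6, 0.4, -0.1]
grip_width: 0.0852
grasp_force: 0.0
clock: 4.02
eef_pos: [0.4855, 0.0432, 0.1612]
tool_rot: [-0.001, 1.0, 0.0, 0.001]
ft_force: [-0.7, -0.4, 6.1]
grip_width: 0.0304
grasp_force: 58.9
```

```bash
python3 -m jog '[0,0,0.008,0,0,0,0,0,0.016,0,0,0,0,0,0.025,0,0,0,0,0,0.025,0,0,0,0,0,0.025,0,0,0,0,0,0.025,0,0,0]'; python3 -m jog '[0,0,0,0,0,0]';python3 -m jog '[0,0,0,0,0,0]'
```

```text
clock: 4.52
eef_pos: [0.4846, 0.0432, 0.1798]
tool_rot: [-0.001, 1.0, -0.0, -0.0]
ft_force: [0.5, 0.1, -3.1]
grip_width: 0.0308
grasp_force: 59.5
clock: 4.6
eef_pos: [0.4844, 0.0432, 0.1795]
tool_rot: [-0.001, 1.0, -0.0, -0.0]
ft_force: [0.7, -0.1, -2.7]
grip_width: 0.0306
grasp_force: 59.5
clock: 4.68
eef_pos: [0.4844, 0.0432, 0.1795]
tool_rot: [-0.001, 1.0, -0.0, -0.0]
ft_force: [-0.2, -0.0, -2.8]
grip_width: 0.0307
grasp_force: 59.5
```

D reads about 2.8 N, so it is light. I set it back and go to C.

```bash
python3 -m jog '[0,0,-0.01,0,0,0,0,0,-0.018,0,0,0,0,0,-0.0245,0,0,0,0,0,-0.025,0,0,0,0,0,-0.025,0,0,0]'; python3 -m jog '[0,0,0,0,0,0,0,0,0,0,0,0,0,0,0,0,0,0,0,0,0,0,0,0,0,0,0,0,0,0]' 1; python3 -m jog '[0,0,0.04,0,0,0,0,0,0.09,0,0,0,0,0,0.1125,0,0,0,0.003,-0.04,0.1125,0,0,0,0.006,-0.09,0.1125,0,0,0,0.01,-0.135,0.1125,0,0,0,0.0125,-0.16,0.1125,0,0,0,0.0125,-0.16,0.1125,0,0,0,0.0125,-0.16,0.1125,0,0,0]'
```

```text
clock: 5.1
eef_pos: [0.4844, 0.0426, 0.161]
tool_rot: [-0.0, 1.0, -0.001, 0.0]
ft_force: [-4.7, -1.6, 11.2]
grip_width: 0.0308
grasp_force: 60.8
clock: 5.52
eef_pos: [0.4847, 0.0432, 0.1596]
tool_rot: [-0.001, 1.0, 0.0, -0.0]
ft_force: [0.3, -0.3, -0.1]
grip_width: 0.0854
grasp_force: 0.0
clock: 6.27
eef_pos: [0.4946, -0.0857, 0.2496]
tool_rot: [0.001, 1.0, 0.0, -0.0]
ft_force: [-0.7, 0.5, 0.4]
grip_width: 0.0855
grasp_force: 0.0
```

```bash
python3 w.py
```

```text
6.2667 tcp [ 0.4946 -0.0857  0.2496]
(0.65, -0.077) 302 [ 0.6501 -0.0762] off tcp [0.1555 0.0095]
(0.655, 0.051) 40 [0.655  0.0519] off tcp [0.1604 0.1376]
(0.495, -0.0845) 427 [ 0.495  -0.0844] off tcp [0.0004 0.0013]
(0.485, 0.0433) 917 [0.4835 0.0442] off tcp [-0.0112  0.1299]
```

```bash
python3 -m jog '[0,0.001,-0.04,0,0,0,0,0.001,-0.08,0,0,0,0,0.001,-0.105,0,0,0,0,0.001,-0.1115,0,0,0,0,0.001,-0.1115,0,0,0]'; python3 -m jog '[0,0,0,0,0,0,0,0,0,0,0,0,0,0,0,0,0,0,0,0,0,0,0,0,0,0,0,0,0,0]' -1;  python3 -m jog '[0,0,0.008,0,0,0,0,0,0.016,0,0,0,0,0,0.025,0,0,0,0,0,0.025,0,0,0,0,0,0.025,0,0,0,0,0,0.025,0,0,0]'; python3 -m jog '[0,0,0,0,0,0]'
```

```text
clock: 6.73
eef_pos: [0.4934, -0.0826, 0.1591]
tool_rot: [-0.002, 1.0, 0.0, -0.002]
ft_force: [-0.2, -0.3, 0.0]
grip_width: 0.085
grasp_force: 0.0
clock: 7.15
eef_pos: [0.4955, -0.0845, 0.1621]
tool_rot: [-0.0, 1.0, -0.001, 0.001]
ft_force: [-1.1, -0.7, 3.9]
grip_width: 0.0307
grasp_force: 58.9
clock: 7.65
eef_pos: [0.4944, -0.0839, 0.1804]
tool_rot: [-0.001, 1.0, 0.0, -0.0]
ft_force: [-0.8, 1.2, -8.2]
grip_width: 0.0308
grasp_force: 60.1
clock: 7.73
eef_pos: [0.4943, -0.0839, 0.1802]
tool_rot: [-0.001, 1.0, 0.0, -0.001]
ft_force: [0.2, 0.3, -7.7]
grip_width: 0.0309
grasp_force: 60.1
```

C reads about 7.7 N, so it is heavy. I set it back and go to A.

```bash
python3 -m jog '[0,0,-0.01,0,0,0,0,0,-0.017,0,0,0,0,0,-0.022,0,0,0,0,0,-0.024,0,0,0,0,0,-0.024,0,0,0]'; python3 -m jog '[0,0,0,0,0,0,0,0,0,0,0,0,0,0,0,0,0,0,0,0,0,0,0,0,0,0,0,0,0,0]' 1; python3 -m jog '[0,0,0.04,0,0,0,0,0,0.09,0,0,0,0,0,0.1125,0,0,0,0.03,0.001,0.1125,0,0,0,0.075,0.003,0.1125,0,0,0,0.12,0.005,0.1125,0,0,0,0.16,0.008,0.1125,0,0,0,0.194,0.009,0.1125,0,0,0,0.194,0.009,0.1125,0,0,0,0.194,0.009,0.1125,0,0,0]'; python3 w.py
```

```text
clock: 8.15
eef_pos: [0.4941, -0.084, 0.1621]
tool_rot: [-0.001, 1.0, 0.0, -0.0]
ft_force: [-3.7, 0.4, 2.6]
grip_width: 0.0307
grasp_force: 61.0
clock: 8.57
eef_pos: [0.4951, -0.084, 0.1617]
tool_rot: [-0.001, 1.0, -0.0, 0.0]
ft_force: [-0.1, -0.2, -0.4]
grip_width: 0.0849
grasp_force: 0.0
clock: 9.4
eef_pos: [0.6507, -0.0766, 0.2497]
tool_rot: [-0.001, 1.0, 0.0, -0.001]
ft_force: [-0.6, -0.4, -0.3]
grip_width: 0.0855
grasp_force: 0.0
9.4 tcp [ 0.6507 -0.0766  0.2497]
(0.65, -0.077) 424 [ 0.6491 -0.0778] off tcp [-0.0016 -0.0012]
(0.655, 0.051) 900 [0.6542 0.0505] off tcp [0.0035 0.1271]
(0.495, -0.0845) 603 [ 0.4915 -0.0848] off tcp [-0.1592 -0.0082]
(0.485, 0.0433) 133 [0.4823 0.0426] off tcp [-0.1684  0.1192]
```

```bash
python3 -m jog '[-0.001,-0.001,-0.04,0,0,0,-0.001,-0.001,-0.08,0,0,0,-0.001,-0.001,-0.105,0,0,0,-0.001,-0.001,-0.111,0,0,0,-0.001,-0.001,-0.111,0,0,0]'; python3 -m jog '[0,0,0,0,0,0,0,0,0,0,0,0,0,0,0,0,0,0,0,0,0,0,0,0,0,0,0,0,0,0]' -1;  python3 -m jog '[0,0,0.008,0,0,0,0,0,0.016,0,0,0,0,0,0.025,0,0,0,0,0,0.025,0,0,0,0,0,0.025,0,0,0,0,0,0.025,0,0,0]'; python3 -m jog '[0,0,0,0,0,0]'
```

```text
clock: 9.87
eef_pos: [0.647, -0.0776, 0.1614]
tool_rot: [-0.0, 1.0, 0.0, -0.002]
ft_force: [-0.3, 0.3, -0.6]
grip_width: 0.0858
grasp_force: 0.0
clock: 10.28
eef_pos: [0.65, -0.0776, 0.1646]
tool_rot: [-0.001, 1.0, -0.0, 0.002]
ft_force: [0.9, 0.1, -1.3]
grip_width: 0.0307
grasp_force: 59.4
clock: 10.78
eef_pos: [0.649, -0.0776, 0.1826]
tool_rot: [-0.001, 1.0, 0.0, -0.0]
ft_force: [-0.4, 0.4, -3.0]
grip_width: 0.0308
grasp_force: 59.5
clock: 10.87
eef_pos: [0.6488, -0.0776, 0.1822]
tool_rot: [-0.001, 1.0, 0.0, -0.001]
ft_force: [0.7, -0.3, -3.0]
grip_width: 0.0303
grasp_force: 59.5
```

A reads about 3.0 N, so it is light. I set it back and go to B.

```bash
python3 -m jog '[0,0,-0.01,0,0,0,0,0,-0.017,0,0,0,0,0,-0.022,0,0,0,0,0,-0.0245,0,0,0,0,0,-0.0245,0,0,0]'; python3 -m jog '[0,0,0,0,0,0,0,0,0,0,0,0,0,0,0,0,0,0,0,0,0,0,0,0,0,0,0,0,0,0]' 1; python3 -m jog '[0,0,0.04,0,0,0,0,0,0.09,0,0,0,0,0,0.1125,0,0,0,0.001,0.04,0.1125,0,0,0,0.004,0.09,0.1125,0,0,0,0.006,0.135,0.1125,0,0,0,0.007,0.16,0.1125,0,0,0,0.007,0.16,0.1125,0,0,0,0.007,0.16,0.1125,0,0,0]'; python3 w.py
```

```text
clock: 11.28
eef_pos: [0.6486, -0.0775, 0.1646]
tool_rot: [-0.001, 1.0, 0.0, -0.0]
ft_force: [-4.9, 1.1, 8.1]
grip_width: 0.0307
grasp_force: 60.4
clock: 11.7
eef_pos: [0.6491, -0.0776, 0.1627]
tool_rot: [-0.001, 1.0, 0.0, -0.0]
ft_force: [-0.4, 0.8, -0.1]
grip_width: 0.085
grasp_force: 0.0
clock: 12.45
eef_pos: [0.6546, 0.0519, 0.2528]
tool_rot: [-0.002, 1.0, -0.0, -0.0]
ft_force: [-0.6, 0.4, 0.3]
grip_width: 0.0853
grasp_force: 0.0
12.45 tcp [0.6546 0.0519 0.2528]
(0.65, -0.077) 888 [ 0.6486 -0.079 ] off tcp [-0.006  -0.1309]
(0.655, 0.051) 418 [0.6554 0.0491] off tcp [ 0.0008 -0.0028]
(0.495, -0.0845) 449 [ 0.4925 -0.0858] off tcp [-0.1622 -0.1377]
```

```bash
python3 -m jog '[0,-0.0015,-0.04,0,0,0,0,-0.0015,-0.08,0,0,0,0,-0.0015,-0.107,0,0,0,0,-0.0015,-0.114,0,0,0,0,-0.0015,-0.114,0,0,0]'; python3 -m jog '[0,0,0,0,0,0,0,0,0,0,0,0,0,0,0,0,0,0,0,0,0,0,0,0,0,0,0,0,0,0]' -1;  python3 -m jog '[0,0,0.008,0,0,0,0,0,0.016,0,0,0,0,0,0.025,0,0,0,0,0,0.025,0,0,0,0,0,0.025,0,0,0,0,0,0.025,0,0,0]'; python3 -m jog '[0,0,0,0,0,0]'
```

```text
clock: 12.92
eef_pos: [0.6533, 0.0475, 0.1594]
tool_rot: [0.0, 1.0, -0.0, -0.003]
ft_force: [-0.2, -0.1, 0.1]
grip_width: 0.0857
grasp_force: 0.0
clock: 13.33
eef_pos: [0.6555, 0.0497, 0.1637]
tool_rot: [-0.001, 1.0, 0.001, 0.001]
ft_force: [-1.5, 0.7, 3.9]
grip_width: 0.0307
grasp_force: 59.3
clock: 13.83
eef_pos: [0.6545, 0.0491, 0.1814]
tool_rot: [-0.001, 1.0, -0.0, -0.0]
ft_force: [-0.2, -0.3, -7.7]
grip_width: 0.0309
grasp_force: 60.1
clock: 13.92
eef_pos: [0.6543, 0.0491, 0.1812]
tool_rot: [-0.001, 1.0, -0.0, -0.001]
ft_force: [0.6, -0.1, -7.7]
grip_width: 0.0308
grasp_force: 60.1
```

B reads 7.7 N, so it is heavy. That puts B and C in green, A and D in orange. I carry B to the far slot of the green tray.

```bash
python3 -m jog '[0,0,0.03,0,0,0,0,0,0.06,0,0,0,-0.003,0.012,0.075,0,0,0,-0.01,0.04,0.075,0,0,0,-0.02,0.076,0.075,0,0,0,-0.03,0.112,0.075,0,0,0,-0.04,0.148,0.075,0,0,0,-0.05,0.184,0.075,0,0,0,-0.06,0.22,0.075,0,0,0,-0.068,0.25,0.075,0,0,0]';  python3 -m jog '[-0.0045,0.016,0,0,0,0,-0.0045,0.016,0,0,0,0,-0.0045,0.016,-0.03,0,0,0,-0.0045,0.016,-0.06,0,0,0,-0.0045,0.016,-0.082,0,0,0,-0.0045,0.016,-0.0945,0,0,0,-0.0045,0.016,-0.0945,0,0,0,-0.0045,0.016,-0.0945,0,0,0]'; python3 -m jog '[0,0,0,0,0,0]'
```

```text
clock: 14.75
eef_pos: [0.5989, 0.2521, 0.2415]
tool_rot: [-0.001, 1.0, 0.001, -0.001]
ft_force: [-0.5, 0.1, -7.2]
grip_width: 0.0307
grasp_force: 60.9
clock: 15.42
eef_pos: [0.597, 0.2615, 0.1665]
tool_rot: [-0.0, 1.0, -0.0, 0.0]
ft_force: [1.2, 0.2, -6.7]
grip_width: 0.0304
grasp_force: 60.9
clock: 15.5
eef_pos: [0.5972, 0.2617, 0.1667]
tool_rot: [-0.0, 1.0, 0.0, 0.0]
ft_force: [1.3, -0.7, -7.2]
grip_width: 0.0308
grasp_force: 60.9
```

Still hanging about 3 mm up. I lower in small steps.

```bash
python3 -m jog '[0,0,-0.0015,0,0,0,0,0,-0.0025,0,0,0,0,0,-0.0025,0,0,0]'; python3 -m jog '[0,0,-0.001,0,0,0,0,0,-0.001,0,0,0]'
```

```text
clock: 15.75
eef_pos: [0.5972, 0.262, 0.1649]
tool_rot: [-0.0, 1.0, 0.0, 0.001]
ft_force: [0.4, 0.2, -4.7]
grip_width: 0.0309
grasp_force: 61.4
clock: 15.92
eef_pos: [0.5973, 0.262, 0.1649]
tool_rot: [-0.001, 1.0, 0.0, 0.001]
ft_force: [0.7, -0.4, 1.2]
grip_width: 0.0305
grasp_force: 61.8
```

```bash
python3 -m jog '[0,0,0,0,0,0,0,0,0,0,0,0,0,0,0,0,0,0,0,0,0,0,0,0,0,0,0,0,0,0]' 1; python3 -m jog '[0,0,0.03,0,0,0,0,0,0.08,0,0,0,0,0,0.1125,0,0,0,-0.01,-0.034,0.1125,0,0,0,-0.024,-0.08,0.1125,0,0,0,-0.038,-0.128,0.1125,0,0,0,-0.052,-0.176,0.1125,0,0,0,-0.066,-0.224,0.1125,0,0,0,-0.08,-0.272,0.1125,0,0,0,-0.094,-0.32,0.1125,0,0,0]'; python3 -m jog '[-0.014,-0.048,0,0,0,0,-0.026,-0.09,0,0,0,0,-0.034,-0.113,0,0,0,0,-0.034,-0.113,0,0,0,0,-0.034,-0.113,0,0,0,0]'; python3 w.py
```

```text
clock: 16.33
eef_pos: [0.5968, 0.2621, 0.1637]
tool_rot: [-0.001, 1.0, 0.0, 0.0]
ft_force: [0.9, 0.5, -0.4]
grip_width: 0.0854
grasp_force: 0.0
clock: 17.17
eef_pos: [0.5207, 0.0045, 0.2538]
tool_rot: [-0.001, 1.0, -0.0, 0.0]
ft_force: [0.9, -0.3, 0.5]
grip_width: 0.0859
grasp_force: 0.0
clock: 17.58
eef_pos: [0.4941, -0.0854, 0.2538]
tool_rot: [0.001, 1.0, 0.0, 0.0]
ft_force: [0.5, -0.3, -0.3]
grip_width: 0.0853
grasp_force: 0.0
17.5833 tcp [ 0.4941 -0.0854  0.2538]
(0.65, -0.077) 408 [ 0.6492 -0.0761] off tcp [0.1551 0.0093]
(0.495, -0.0845) 396 [ 0.4935 -0.0836] off tcp [-0.0006  0.0018]
(0.485, 0.0433) 877 [0.4839 0.0442] off tcp [-0.0102  0.1296]
```

```bash
python3 -m jog '[0,0.0015,-0.04,0,0,0,0,0.0015,-0.08,0,0,0,0,0.0015,-0.108,0,0,0,0,0.0015,-0.1155,0,0,0,0,0.0015,-0.1155,0,0,0]'; python3 -m jog '[0,0,0,0,0,0,0,0,0,0,0,0,0,0,0,0,0,0,0,0,0,0,0,0,0,0,0,0,0,0]' -1;  python3 -m jog '[0,0,0.01,0,0,0,0,0,0.03,0,0,0,0,0,0.07,0,0,0,0,0,0.11,0,0,0,0,0,0.15,0,0,0,0,0,0.185,0,0,0,0,0,0.205,0,0,0,0,0,0.205,0,0,0,0,0,0.205,0,0,0]'; python3 -m jog '[0,0,0,0,0,0]'
```

```text
clock: 18.05
eef_pos: [0.4934, -0.0817, 0.1593]
tool_rot: [-0.002, 1.0, 0.001, -0.002]
ft_force: [-1.2, -0.1, -0.1]
grip_width: 0.0855
grasp_force: 0.0
clock: 18.47
eef_pos: [0.4952, -0.0837, 0.1625]
tool_rot: [-0.0, 1.0, -0.001, 0.001]
ft_force: [-1.0, -1.6, 4.2]
grip_width: 0.0308
grasp_force: 58.9
clock: 19.22
eef_pos: [0.494, -0.0831, 0.3248]
tool_rot: [-0.001, 1.0, 0.0, -0.0]
ft_force: [0.1, -0.1, -8.9]
grip_width: 0.0308
grasp_force: 61.3
clock: 19.3
eef_pos: [0.4931, -0.083, 0.3228]
tool_rot: [-0.001, 1.0, 0.0, -0.002]
ft_force: [-0.8, 0.4, -8.1]
grip_width: 0.0308
grasp_force: 61.3
```

```bash
python3 -m jog '[0,0.02,0,0,0,0,0,0.06,0,0,0,0,0.001,0.105,0,0,0,0,0.002,0.15,0,0,0,0,0.003,0.195,0,0,0,0,0.004,0.24,0,0,0,0,0.005,0.285,0,0,0,0,0.005,0.33,0,0,0,0,0.005,0.37,0,0,0,0,0.005,0.4,0,0,0,0]';  python3 -m jog '[0,0.016,0,0,0,0,0,0.016,-0.03,0,0,0,0,0.016,-0.075,0,0,0,0,0.016,-0.12,0,0,0,0,0.016,-0.155,0,0,0,0,0.016,-0.182,0,0,0,0,0.016,-0.196,0,0,0,0,0.016,-0.196,0,0,0,0,0.016,-0.196,0,0,0]'; python3 -m jog '[0,0,0,0,0,0]'
```

```text
clock: 20.13
eef_pos: [0.4968, 0.2393, 0.3219]
tool_rot: [-0.002, 1.0, -0.001, -0.003]
ft_force: [1.3, -0.2, -7.5]
grip_width: 0.0305
grasp_force: 61.2
clock: 20.88
eef_pos: [0.4971, 0.2484, 0.1661]
tool_rot: [-0.0, 1.0, -0.001, -0.002]
ft_force: [0.2, 0.5, -7.6]
grip_width: 0.0305
grasp_force: 61.8
clock: 20.97
eef_pos: [0.4978, 0.249, 0.1671]
tool_rot: [-0.0, 1.0, -0.001, -0.001]
ft_force: [0.5, 0.7, -7.2]
grip_width: 0.0306
grasp_force: 61.8
```

```bash
python3 -m jog '[0,0,-0.0015,0,0,0,0,0,-0.0025,0,0,0,0,0,-0.0025,0,0,0]'; python3 -m jog '[0,0,-0.001,0,0,0,0,0,-0.001,0,0,0]'; python3 -m jog '[0,0,-0.0005,0,0,0,0,0,-0.0005,0,0,0]'
```

```text
clock: 21.22
eef_pos: [0.4982, 0.2495, 0.1661]
tool_rot: [-0.001, 1.0, -0.0, -0.0]
ft_force: [0.5, -1.3, -6.9]
grip_width: 0.0309
grasp_force: 61.8
clock: 21.38
eef_pos: [0.4983, 0.2496, 0.1655]
tool_rot: [-0.001, 1.0, 0.0, 0.0]
ft_force: [-0.6, 0.3, -7.8]
grip_width: 0.0305
grasp_force: 61.8
clock: 21.55
eef_pos: [0.4983, 0.2496, 0.1651]
tool_rot: [-0.001, 1.0, -0.0, 0.0]
ft_force: [-0.2, -0.7, -7.0]
grip_width: 0.0309
grasp_force: 61.8
```

```bash
python3 -m jog '[0,0,-0.001,0,0,0,0,0,-0.001,0,0,0]'; python3 -m jog '[0,0,-0.001,0,0,0,0,0,-0.001,0,0,0]'
```

```text
clock: 21.72
eef_pos: [0.4982, 0.2496, 0.1642]
tool_rot: [-0.001, 1.0, -0.0, -0.0]
ft_force: [-0.1, -0.7, -8.1]
grip_width: 0.0307
grasp_force: 61.8
clock: 21.88
eef_pos: [0.4984, 0.2496, 0.1636]
tool_rot: [-0.001, 1.0, 0.0, 0.0]
ft_force: [0.3, 1.4, -7.6]
grip_width: 0.0308
grasp_force: 62.0
```

```bash
python3 -m jog '[0,0,-0.001,0,0,0,0,0,-0.001,0,0,0]'; python3 -m jog '[0,0,-0.001,0,0,0,0,0,-0.001,0,0,0]'
```

```text
clock: 22.05
eef_pos: [0.4984, 0.2496, 0.1636]
tool_rot: [-0.001, 1.0, 0.0, 0.0]
ft_force: [-1.9, -0.7, 0.1]
grip_width: 0.0307
grasp_force: 62.7
clock: 22.22
eef_pos: [0.4984, 0.2497, 0.1635]
tool_rot: [-0.001, 1.0, 0.0, 0.001]
ft_force: [-3.4, -1.4, 5.1]
grip_width: 0.0305
grasp_force: 63.4
```

```bash
python3 -m jog '[0,0,0,0,0,0,0,0,0,0,0,0,0,0,0,0,0,0,0,0,0,0,0,0,0,0,0,0,0,0]' 1; python3 -m jog '[0,0,0.03,0,0,0,0,0,0.08,0,0,0,0,0,0.1125,0,0,0,-0.002,-0.034,0.1125,0,0,0,-0.006,-0.08,0.1125,0,0,0,-0.01,-0.128,0.1125,0,0,0,-0.014,-0.176,0.1125,0,0,0,-0.017,-0.224,0.1125,0,0,0,-0.018,-0.25,0.1125,0,0,0,-0.018,-0.2575,0.1125,0,0,0]'; python3 -m jog '[0,0,0,0,0,0,0,0,0,0,0,0]'; python3 w.py
```

```text
clock: 22.63
eef_pos: [0.4986, 0.2497, 0.1621]
tool_rot: [-0.001, 1.0, 0.0, 0.0]
ft_force: [-1.2, 0.3, 0.3]
grip_width: 0.0851
grasp_force: 0.0
clock: 23.47
eef_pos: [0.4835, 0.0405, 0.2521]
tool_rot: [0.002, 1.0, -0.0, 0.0]
ft_force: [-0.2, 0.8, 0.4]
grip_width: 0.0855
grasp_force: 0.0
clock: 23.63
eef_pos: [0.4842, 0.044, 0.252]
tool_rot: [-0.0, 1.0, 0.0, 0.0]
ft_force: [0.0, 0.9, -0.7]
grip_width: 0.0854
grasp_force: 0.0
23.6333 tcp [0.4842 0.044  0.252 ]
(0.485, 0.0433) 416 [0.4841 0.0436] off tcp [-0.0001 -0.0004]
```

```bash
python3 -m jog '[0,0,-0.04,0,0,0,0,0,-0.08,0,0,0,0,0,-0.107,0,0,0,0,0,-0.1135,0,0,0,0,0,-0.1135,0,0,0]'; python3 -m jog '[0,0,0,0,0,0,0,0,0,0,0,0,0,0,0,0,0,0,0,0,0,0,0,0,0,0,0,0,0,0]' -1;  python3 -m jog '[0,0,0.01,0,0,0,0,0,0.03,0,0,0,0,0,0.065,0,0,0,0,0,0.09,0,0,0,0,0,0.1,0,0,0,0,0,0.1,0,0,0,0,0,0.1,0,0,0]'; python3 -m jog '[0,0,0,0,0,0]'
```

```text
clock: 24.1
eef_pos: [0.4828, 0.0448, 0.1594]
tool_rot: [-0.002, 1.0, -0.0, -0.002]
ft_force: [0.1, -1.5, 0.3]
grip_width: 0.0857
grasp_force: 0.0
clock: 24.52
eef_pos: [0.4847, 0.0435, 0.1624]
tool_rot: [-0.001, 1.0, -0.0, 0.001]
ft_force: [-0.3, -0.8, 4.3]
grip_width: 0.0304
grasp_force: 58.9
clock: 25.1
eef_pos: [0.4837, 0.0435, 0.2408]
tool_rot: [-0.001, 1.0, 0.0, -0.0]
ft_force: [0.1, -0.2, -3.4]
grip_width: 0.031
grasp_force: 59.7
clock: 25.18
eef_pos: [0.4829, 0.0435, 0.2396]
tool_rot: [-0.001, 1.0, -0.0, -0.001]
ft_force: [0.5, 0.4, -3.5]
grip_width: 0.0311
grasp_force: 59.7
```

```bash
python3 -m jog '[0,-0.015,0,0,0,0,0,-0.05,0,0,0,0,0,-0.095,0,0,0,0,0,-0.14,0,0,0,0,0,-0.185,0,0,0,0,0,-0.23,0,0,0,0,0,-0.275,0,0,0,0,0,-0.32,0,0,0,0,0,-0.355,0,0,0,0,0,-0.378,0,0,0,0]';  python3 -m jog '[0,0,0,0,0,0,0,0,-0.02,0,0,0,0,0,-0.05,0,0,0,0,0,-0.075,0,0,0,0,0,-0.09,0,0,0,0,0,-0.094,0,0,0,0,0,-0.094,0,0,0,0,0,-0.094,0,0,0]'; python3 -m jog '[0,0,-0.001,0,0,0,0,0,-0.001,0,0,0]'
```

```text
clock: 26.02
eef_pos: [0.4825, -0.2622, 0.2394]
tool_rot: [0.001, 1.0, -0.0, -0.001]
ft_force: [0.3, 0.6, -2.1]
grip_width: 0.031
grasp_force: 60.1
clock: 26.68
eef_pos: [0.4831, -0.2584, 0.1649]
tool_rot: [-0.001, 1.0, 0.001, -0.001]
ft_force: [-0.0, -0.1, -3.2]
grip_width: 0.031
grasp_force: 60.2
clock: 26.85
eef_pos: [0.4838, -0.2587, 0.1647]
tool_rot: [-0.001, 1.0, 0.0, -0.0]
ft_force: [0.1, 0.3, -2.8]
grip_width: 0.0308
grasp_force: 60.1
```

```bash
python3 -m jog '[0,0,-0.001,0,0,0,0,0,-0.001,0,0,0]'; python3 -m jog '[0,0,-0.001,0,0,0,0,0,-0.001,0,0,0]'; python3 -m jog '[0,0,0,0,0,0]'
```

```text
clock: 27.02
eef_pos: [0.4839, -0.2588, 0.1642]
tool_rot: [-0.001, 1.0, 0.0, -0.0]
ft_force: [0.3, -0.3, -3.2]
grip_width: 0.0305
grasp_force: 60.1
clock: 27.18
eef_pos: [0.4841, -0.2588, 0.1638]
tool_rot: [-0.001, 1.0, -0.0, 0.0]
ft_force: [0.2, -0.0, 0.1]
grip_width: 0.0309
grasp_force: 60.6
clock: 27.27
eef_pos: [0.4841, -0.2588, 0.1638]
tool_rot: [-0.001, 1.0, -0.0, 0.0]
ft_force: [-0.2, 0.0, -0.2]
grip_width: 0.0312
grasp_force: 60.6
```

```bash
python3 -m jog '[0,0,0,0,0,0,0,0,0,0,0,0,0,0,0,0,0,0,0,0,0,0,0,0,0,0,0,0,0,0]' 1; python3 -m jog '[0,0,0.03,0,0,0,0,0,0.08,0,0,0,0,0,0.1125,0,0,0,0.03,0.033,0.1125,0,0,0,0.06,0.066,0.1125,0,0,0,0.09,0.099,0.1125,0,0,0,0.12,0.132,0.1125,0,0,0,0.15,0.165,0.1125,0,0,0,0.18,0.198,0.1125,0,0,0,0.206,0.227,0.1125,0,0,0]'; python3 -m jog '[0,0,0,0,0,0,0,0,0,0,0,0]'; python3 w.py
```

```text
clock: 27.68
eef_pos: [0.484, -0.2589, 0.1637]
tool_rot: [-0.001, 1.0, -0.0, 0.0]
ft_force: [-0.0, 0.3, -0.5]
grip_width: 0.0855
grasp_force: 0.0
clock: 28.52
eef_pos: [0.65, -0.0753, 0.2534]
tool_rot: [-0.001, 1.0, 0.0, 0.0]
ft_force: [-0.2, -1.5, -0.5]
grip_width: 0.0853
grasp_force: 0.0
clock: 28.68
eef_pos: [0.6495, -0.0754, 0.2526]
tool_rot: [-0.002, 1.0, -0.0, -0.0]
ft_force: [0.1, -0.4, -1.0]
grip_width: 0.0857
grasp_force: 0.0
28.6833 tcp [ 0.6495 -0.0754  0.2526]
(0.65, -0.077) 409 [ 0.648  -0.0787] off tcp [-0.0014 -0.0033]
```

```bash
python3 -m jog '[-0.001,-0.003,-0.04,0,0,0,-0.001,-0.003,-0.08,0,0,0,-0.001,-0.003,-0.107,0,0,0,-0.001,-0.003,-0.1135,0,0,0,-0.001,-0.003,-0.1135,0,0,0]'; python3 -m jog '[0,0,0,0,0,0,0,0,0,0,0,0,0,0,0,0,0,0,0,0,0,0,0,0,0,0,0,0,0,0]' -1;  python3 -m jog '[0,0,0.01,0,0,0,0,0,0.03,0,0,0,0,0,0.065,0,0,0,0,0,0.09,0,0,0,0,0,0.1,0,0,0,0,0,0.1,0,0,0,0,0,0.1,0,0,0]'; python3 -m jog '[0,0,0,0,0,0]'
```

```text
clock: 29.15
eef_pos: [0.6459, -0.0808, 0.1607]
tool_rot: [0.0, 1.0, 0.0, -0.003]
ft_force: [0.4, 0.2, 0.2]
grip_width: 0.0852
grasp_force: 0.0
clock: 29.57
eef_pos: [0.6487, -0.0793, 0.1644]
tool_rot: [-0.001, 1.0, 0.0, 0.001]
ft_force: [-0.8, 1.0, 2.9]
grip_width: 0.0305
grasp_force: 58.9
clock: 30.15
eef_pos: [0.6477, -0.0796, 0.2423]
tool_rot: [-0.001, 1.0, -0.0, -0.0]
ft_force: [0.4, 0.3, -3.3]
grip_width: 0.031
grasp_force: 59.6
clock: 30.23
eef_pos: [0.647, -0.0795, 0.2407]
tool_rot: [-0.001, 1.0, 0.0, -0.002]
ft_force: [-0.3, -0.1, -2.6]
grip_width: 0.0306
grasp_force: 59.6
```

```bash
python3 -m jog '[-0.005,-0.015,0,0,0,0,-0.015,-0.045,0,0,0,0,-0.027,-0.083,0,0,0,0,-0.039,-0.121,0,0,0,0,-0.051,-0.159,0,0,0,0,-0.063,-0.197,0,0,0,0,-0.075,-0.232,0,0,0,0,-0.083,-0.255,0,0,0,0,-0.0845,-0.2605,0,0,0,0,-0.0845,-0.2605,0,0,0,0]';  python3 -m jog '[0,0,0,0,0,0,0,0,-0.02,0,0,0,0,0,-0.05,0,0,0,0,0,-0.075,0,0,0,0,0,-0.09,0,0,0,0,0,-0.094,0,0,0,0,0,-0.094,0,0,0,0,0,-0.094,0,0,0]'; python3 -m jog '[0,0,-0.001,0,0,0,0,0,-0.001,0,0,0]'; python3 -m jog '[0,0,-0.001,0,0,0,0,0,-0.001,0,0,0]'
```

```text
clock: 31.07
eef_pos: [0.5786, -0.2902, 0.2412]
tool_rot: [0.001, 1.0, 0.0, -0.001]
ft_force: [-0.3, 0.6, -1.7]
grip_width: 0.0307
grasp_force: 59.8
clock: 31.73
eef_pos: [0.5808, -0.2867, 0.1674]
tool_rot: [-0.002, 1.0, -0.0, -0.0]
ft_force: [0.6, 0.5, -2.9]
grip_width: 0.0309
grasp_force: 59.8
clock: 31.9
eef_pos: [0.5807, -0.2876, 0.1669]
tool_rot: [-0.001, 1.0, -0.0, 0.0]
ft_force: [-0.8, 0.1, -2.4]
grip_width: 0.0305
grasp_force: 59.8
clock: 32.07
eef_pos: [0.5804, -0.288, 0.1659]
tool_rot: [-0.001, 1.0, -0.0, 0.0]
ft_force: [0.1, 0.0, -2.8]
grip_width: 0.0306
grasp_force: 59.8
```

```bash
python3 -m jog '[0,0,-0.001,0,0,0,0,0,-0.001,0,0,0]'; python3 -m jog '[0,0,-0.001,0,0,0,0,0,-0.001,0,0,0]'; python3 -m jog '[0,0,0,0,0,0]'
```

```text
clock: 32.23
eef_pos: [0.5804, -0.2881, 0.1657]
tool_rot: [-0.001, 1.0, -0.0, 0.0]
ft_force: [-0.3, 0.1, 1.4]
grip_width: 0.0305
grasp_force: 60.4
clock: 32.4
eef_pos: [0.5804, -0.2881, 0.1657]
tool_rot: [-0.001, 1.0, -0.0, 0.001]
ft_force: [-2.1, 2.1, 5.4]
grip_width: 0.0309
grasp_force: 60.8
clock: 32.48
eef_pos: [0.5804, -0.2882, 0.1657]
tool_rot: [-0.001, 1.0, -0.0, 0.001]
ft_force: [-2.0, 0.9, 5.4]
grip_width: 0.0305
grasp_force: 60.8
```

Standing. I release, rise, move aside and check.

```bash
python3 -m jog '[0,0,0,0,0,0,0,0,0,0,0,0,0,0,0,0,0,0,0,0,0,0,0,0,0,0,0,0,0,0]' 1; python3 -m jog '[0,0,0.03,0,0,0,0,0,0.08,0,0,0,0,0,0.13,0,0,0,0,0,0.18,0,0,0,-0.03,0.03,0.2,0,0,0,-0.07,0.07,0.2,0,0,0,-0.11,0.11,0.2,0,0,0,-0.15,0.15,0.2,0,0,0,-0.18,0.19,0.2,0,0,0,-0.2,0.22,0.2,0,0,0]'
python3 - <<'E'
from h import *
for c in("scene","top"):
    im,_=bot.camera(c); 
    if c=="scene": cv2.imwrite("pics/end.png",cv2.resize(im[120:340,90:400,::-1],None,fx=2.5,fy=2.5))
    for l in("brush","tin","dome_lid","block","scraper"):
        for r in bot.tip_of(l,c)[:1]: print(c,l,round(r["confidence"],2),world(c,r["at"]).round(3))
E
```

```text
clock: 32.9
eef_pos: [0.5803, -0.288, 0.164]
tool_rot: [-0.001, 1.0, 0.0, -0.0]
ft_force: [0.6, 0.3, -0.2]
grip_width: 0.0852
grasp_force: 0.0
clock: 33.73
eef_pos: [0.4181, -0.1108, 0.3243]
tool_rot: [-0.0, 1.0, 0.0, -0.0]
ft_force: [-0.0, 0.8, 0.9]
grip_width: 0.0851
grasp_force: 0.0
scene brush 0.7 [ 0.575 -0.016 -0.   ]
scene dome_lid 0.6 [ 0.336  0.216 -0.001]
scene block 0.61 [ 0.775 -0.084  0.   ]
scene scraper 0.7 [ 0.578 -0.29   0.071]
top brush 0.81 [ 0.576 -0.015  0.002]
top tin 0.86 [ 0.774  0.09  -0.004]
top dome_lid 0.87 [ 0.337  0.219 -0.009]
top block 0.59 [ 0.777 -0.085 -0.003]
top scraper 0.73 [ 0.331 -0.194 -0.004]
```

View pics/end.png

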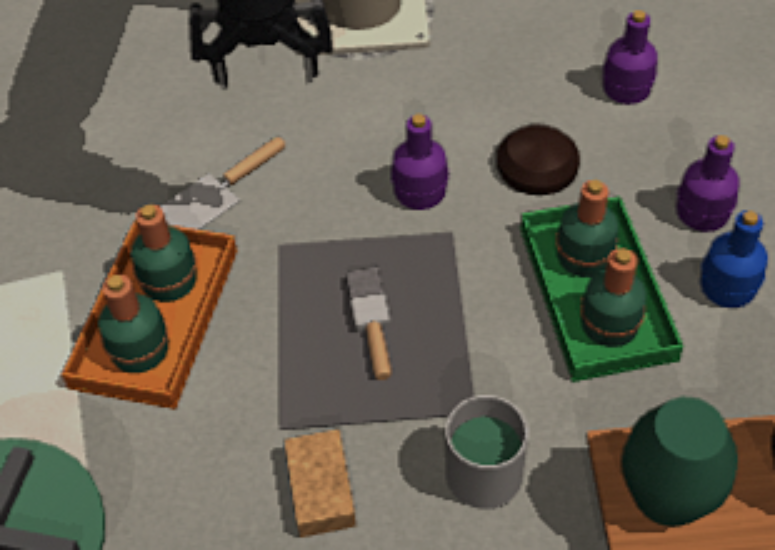

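The picture shows two bases upright in the orange tray at (165,260) and (135,330), and two in the green tray at (590,235) and (615,305). The brush, tin, dome lid, scraper and block have not moved.

```bash
python3 -c "
from workcell import bot;print(bot.job_done())"
```

```text
the job is handed in; nothing more can be done
None
```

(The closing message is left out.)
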